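# Re-rack four sample tubes in reverse order

## Task

Move the four capped sample tubes from the white rack into the empty grey rack in reverse order, as seen from the robot: the tube that now stands at the left end of the white rack goes to the right end of the grey rack, the second from the left goes to the second from the right, and so on. Keep each tube upright, and leave every one standing fully down in its own well.

Things in the scene. Friction and masses are not known exactly. Their poses are not given: they have to be found in the camera images.
- tube_red_center (a point): upright screw-cap sample tube with a red cap, loose, 12 to 23 g; round, 80 mm tall, body 18 mm across, cap 21 mm across over the top 16 mm. This point is its centre, half-way up (40 mm below the top of the cap; the middle of the cap is 32 mm above it); z runs up its axis.
- tube_blue_center (a point): upright screw-cap sample tube with a dark blue cap, loose, 12 to 23 g; round, 80 mm tall, body 18 mm across, cap 21 mm across over the top 16 mm. This point is its centre, half-way up (40 mm below the top of the cap; the middle of the cap is 32 mm above it); z runs up its axis.
- tube_yellow_center (a point): upright screw-cap sample tube with a yellow cap, loose, 12 to 23 g; round, 80 mm tall, body 18 mm across, cap 21 mm across over the top 16 mm. This point is its centre, half-way up (40 mm below the top of the cap; the middle of the cap is 32 mm above it); z runs up its axis.
- tube_green_center (a point): upright screw-cap sample tube with a green cap, loose, 12 to 23 g; round, 80 mm tall, body 18 mm across, cap 21 mm across over the top 16 mm. This point is its centre, half-way up (40 mm below the top of the cap; the middle of the cap is 32 mm above it); z runs up its axis.
- rack_white: white tube rack, 212 x 47 x 50 mm (y, x, z), with four square wells in a row at x = 0, y = -75, -25, 25, 75 mm; holds the four tubes at the start, floor of the wells 8 mm up, so a tube's centre is 48 mm and its cap's top 88 mm up. Colour tags on its near side. Fixed. Origin: centre of the underside, on the worktop; x away from the robot, y to its left along the row (turned up to 0.3 rad), z up.
- rack_grey: grey tube rack, empty at the start, otherwise like the white one: same size and wells, no tags. Each well is 21 mm wide and flares to 37 mm at its mouth over the top 12 mm; a seated tube's centre is 48 mm above the worktop. Fixed. Origin: centre of the underside, on the worktop; x away from the robot, y to its left along the row (turned up to 0.3 rad), z up.
- tag_red: red plastic tag with a white paper face, 28 x 26 x 4 mm (y, z, x), fixed on the near side of the white rack in front of the well where the red-capped tube stands at the start; it stays there. Origin: middle of its lower edge, 25.5 mm to the near side (-x of the rack) of the well's centre line and 14 mm above the worktop; axes as the rack's.
- tag_blue: blue plastic tag with a white paper face, 28 x 26 x 4 mm (y, z, x), fixed on the near side of the white rack in front of the well where the dark blue-capped tube stands at the start; it stays there. Origin: middle of its lower edge, 25.5 mm to the near side (-x of the rack) of the well's centre line and 14 mm above the worktop; axes as the rack's.
- tag_yellow: yellow plastic tag with a white paper face, 28 x 26 x 4 mm (y, z, x), fixed on the near side of the white rack in front of the well where the yellow-capped tube stands at the start; it stays there. Origin: middle of its lower edge, 25.5 mm to the near side (-x of the rack) of the well's centre line and 14 mm above the worktop; axes as the rack's.
- tag_green: green plastic tag with a white paper face, 28 x 26 x 4 mm (y, z, x), fixed on the near side of the white rack in front of the well where the green-capped tube stands at the start; it stays there. Origin: middle of its lower edge, 25.5 mm to the near side (-x of the rack) of the well's centre line and 14 mm above the worktop; axes as the rack's.
There are look-alikes about, which are no part of the job. What is shaped like the part that bears tube_red_center but orange is not meant.

How it is judged:
At the end, for the whole second after the job is handed in: Each tube stands in the grey-rack well that mirrors its starting well (shown by the tag of its colour): centre within 10 mm of the well's along and across the row, seated (centre 48 +/- 6 mm above the worktop), within 0.2 rad of upright, released, at rest (under 0.02 m/s) (((y of tag_red in the frame of rack_white between -0.09 and -0.06 m and y of tube_red_center in the frame of rack_grey between 0.065 and 0.085 m) or (y of tag_red in the frame of rack_white between -0.04 and -0.01 m and y of tube_red_center in the frame of rack_grey between 0.015 and 0.035 m) or (y of tag_red in the frame of rack_white between 0.01 and 0.04 m and y of tube_red_center in the frame of rack_grey between -0.035 and -0.015 m) or (y of tag_red in the frame of rack_white between 0.06 and 0.09 m and y of tube_red_center in the frame of rack_grey between -0.085 and -0.065 m)) and x of tube_red_center in the frame of rack_grey between -0.01 and 0.01 m and z of tube_red_center in the frame of rack_grey between 0.042 and 0.054 m and angle between each of tube_red_center, tube_blue_center, tube_yellow_center, tube_green_center's own z axis and vertical below 0.2 rad and linear speed of each of tube_red, tube_blue, tube_yellow, tube_green below 0.02 m/s and ((y of tag_blue in the frame of rack_white between -0.09 and -0.06 m and y of tube_blue_center in the frame of rack_grey between 0.065 and 0.085 m) or (y of tag_blue in the frame of rack_white between -0.04 and -0.01 m and y of tube_blue_center in the frame of rack_grey between 0.015 and 0.035 m) or (y of tag_blue in the frame of rack_white between 0.01 and 0.04 m and y of tube_blue_center in the frame of rack_grey between -0.035 and -0.015 m) or (y of tag_blue in the frame of rack_white between 0.06 and 0.09 m and y of tube_blue_center in the frame of rack_grey between -0.085 and -0.065 m)) and x of tube_blue_center in the frame of rack_grey between -0.01 and 0.01 m and z of tube_blue_center in the frame of rack_grey between 0.042 and 0.054 m and ((y of tag_yellow in the frame of rack_white between -0.09 and -0.06 m and y of tube_yellow_center in the frame of rack_grey between 0.065 and 0.085 m) or (y of tag_yellow in the frame of rack_white between -0.04 and -0.01 m and y of tube_yellow_center in the frame of rack_grey between 0.015 and 0.035 m) or (y of tag_yellow in the frame of rack_white between 0.01 and 0.04 m and y of tube_yellow_center in the frame of rack_grey between -0.035 and -0.015 m) or (y of tag_yellow in the frame of rack_white between 0.06 and 0.09 m and y of tube_yellow_center in the frame of rack_grey between -0.085 and -0.065 m)) and x of tube_yellow_center in the frame of rack_grey between -0.01 and 0.01 m and z of tube_yellow_center in the frame of rack_grey between 0.042 and 0.054 m and ((y of tag_green in the frame of rack_white between -0.09 and -0.06 m and y of tube_green_center in the frame of rack_grey between 0.065 and 0.085 m) or (y of tag_green in the frame of rack_white between -0.04 and -0.01 m and y of tube_green_center in the frame of rack_grey between 0.015 and 0.035 m) or (y of tag_green in the frame of rack_white between 0.01 and 0.04 m and y of tube_green_center in the frame of rack_grey between -0.035 and -0.015 m) or (y of tag_green in the frame of rack_white between 0.06 and 0.09 m and y of tube_green_center in the frame of rack_grey between -0.085 and -0.065 m)) and x of tube_green_center in the frame of rack_grey between -0.01 and 0.01 m and z of tube_green_center in the frame of rack_grey between 0.042 and 0.054 m); the robot touches nothing.
It fails at once if the red-capped tube is tipped over (more than 0.7 rad from upright) (angle between tube_red_center's own z axis and vertical above 0.7 rad).
It fails at once if the dark blue-capped tube is tipped over (more than 0.7 rad from upright) (angle between tube_blue_center's own z axis and vertical above 0.7 rad).
It fails at once if the yellow-capped tube is tipped over (more than 0.7 rad from upright) (angle between tube_yellow_center's own z axis and vertical above 0.7 rad).
It fails at once if the green-capped tube is tipped over (more than 0.7 rad from upright) (angle between tube_green_center's own z axis and vertical above 0.7 rad).
It also fails if it takes over 88 s, if anything falls off the work surface, if the arm or the gripper's body presses on something with over 40 N, if the wrist force passes 120 N, or if a joint passes its speed limit or range.

## Robot

A 6-joint arm with a two-finger parallel gripper is mounted at the origin on a cart in front of the work surface, level with it; the furniture and walls round the work are solid. World frame = base frame: x ahead of the robot, y to its left, z up, the work surface at z = 0. Lengths are in m, angles in rad, forces in N, time in s.
With the tool pointing down it reaches from about 0.275 to 0.875 m from the base axis. Payload 12.5 kg.
Tool frame: the origin (TCP) lies on the centre line of the jaws, within the pads' length; the fingertips stand r.finger_overhang ahead of it and the grasp point (between the pads) lies 3 mm ahead of it (r.finger_overhang is the distance from the TCP to the fingertips, in m); z points along the fingers, y is the line along which they close (so a half turn about z gives the same grasp; the last joint's range is limited). The gripper opens to 85 mm and grips with 20 to 120 N. Pads are 22 mm wide; open, the fingers measure 114 mm over their backs; the gripper's body (76 mm by 85 mm) begins 54 mm behind the grasp point. The pads swing forward as they close: fully open they stand 13 mm farther back than shut.
Start: joints at [1.095, 0.351, 1.652, -0, 1.139, -0.085], TCP at [0.209, 0.509, 0.253] pointing down, gripper open.
Joint ranges: [-2.75, 2.75], [-0.79, 2.1], [0.01, 2.65], [-1.57, 4.71], [0.07, 3.14], [-2.87, 2.87]. Speed limits (rad/s): [2.22, 2.22, 2.79, 3.14, 3.14, 3.14].

## Interface

Orientations are given as a unit quaternion [x, y, z, w].
In Python, from cell import r, optics gives the robot as it stands. The module is installed in compiled form; this text tells all that it offers. Calls block until the motion is done:
- r.move_to(position, orientation): joint-space move of the TCP to a pose.
- r.move_linear(position, rot=None, vel=0.15): straight line of the TCP; rot=None keeps the orientation; vel is the mean speed in m/s.
- r.set_joints(angles): joint-space move.
- r.set_gripper(opening, squeeze=None): opening from 0.0 (shut) to 1.0 (fully open); squeeze is the grip in N (None keeps the last); returns when the fingers have stopped.
- r.sleep(seconds).
- r.inverse_kinematics(position, orientation): joint angles nearest the present ones, or None.
- optics.get_image(name): name is "scene" or "top"; returns a dict with "pixels" (420x560x3 uint8, red, green, blue), "depth" (420x560 float32, m along the optical axis (not along the pixel's ray), 0 where there is no reading), "fx", "fy", "cx", "cy" (pixels), "D" ([k1, k2, p1, p2, k3] as OpenCV has them; the pictures are not rectified), "camera_from_world" (4x4, takes a point from world to camera coordinates). Camera axes: x right, y down, z forward; pixel columns grow to the right and rows downward; lengths in m; the calibration is good to about 2 mm. A picture is of the moment at which its call begins.
A pose or a line that the arm cannot do raises r.PlanningError and nothing moves.
- r.hand_in(): hands the job in; it is judged then, once.
Readings, each from a call of its own:
- r.current_t(): time.
- r.current_q(): joint angles.
- r.current_qvel(): joint speeds.
- r.current_effort(): joint torques, N m.
- r.current_tool_pos(): TCP position.
- r.current_ee_rot(): TCP orientation.
- r.current_contact_force(): force on the tool from outside, world axes, zero at the start.
- r.current_torque(): the same for the moment, N m.
- r.current_opening(): opening from 0.0 (shut) to 1.0 (fully open).
- r.current_finger_force(): force on a finger pad.
Only numpy, scipy, OpenCV 4.12 (cv2) and the standard library are available. Lean on these libraries where they do the work, as an engineer would, in place of code of your own. Each camera call takes 0.05 s, during which the arm holds its last target. There are 200 camera calls.

## Working session

There is one attempt and no reset: what is moved stays moved. The work goes in short steps, each a Python script; the robot and the scene stay as the last script left them, time stands still between calls to the robot, and variables do not carry over. Pictures are saved under pics/ and viewed, at most 14 in all, crops included, and the job is handed in when it is done.

```bash
mkdir -p pics; python3 - <<'E'
from cell import r, optics
import cv2
for n in("scene","top"):
    d=optics.get_image(n); cv2.imwrite(f"pics/{n}0.png",d["pixels"][:,:,::-1]); print(n,d["fx"],d["cx"],d["cy"],d["D"],d["camera_from_world"])
print(r.current_t(),r.finger_overhang,r.current_ee_rot())
E
```

```text
scene 489.7963779168423 276.38367519964095 205.20773872908956 [-0.11663482  0.          0.          0.          0.        ] [[ 0.43938867 -0.898031   -0.02186124 -0.40926918]
 [-0.56400294 -0.25685033 -0.78481118  0.30262221]
 [ 0.6991697   0.35716695 -0.61934925  0.59224069]
 [ 0.          0.          0.          1.        ]]
top 455.6280150342378 282.10020389080853 207.61187984594662 [0.01652431 0.         0.         0.         0.        ] [[-1.00317732e-02 -9.99948665e-01 -1.42482854e-03 -1.72025808e-01]
 [-9.83837219e-01  1.01248805e-02 -1.78778670e-01  5.60036907e-01]
 [ 1.78783919e-01 -3.91667719e-04 -9.83888285e-01  8.36303896e-01]
 [ 0.00000000e+00  0.00000000e+00  0.00000000e+00  1.00000000e+00]]
0.1 0.022 [ 1.94144259e-01  9.80972857e-01 -4.91806769e-04 -1.33846464e-04]
```

View pics/scene0.png

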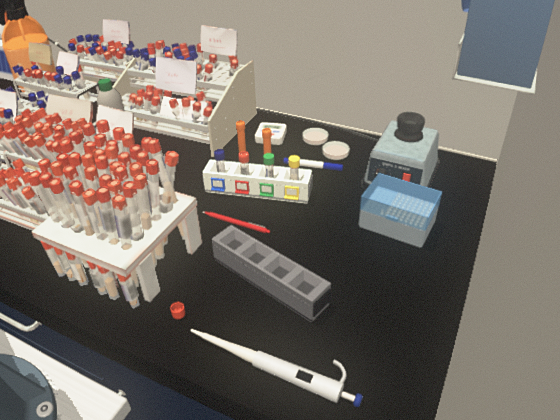

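View pics/top0.png

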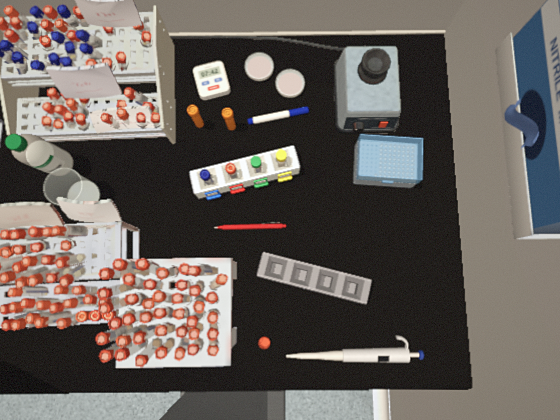

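Scene and top views show the following. The white rack is at about (245,172) in the top view, with caps blue (206,176), red (231,170), green (257,163) and yellow (281,157), left to right. The grey rack is at (314,278), with wells from (276,268) to (352,288).

Look-alikes, none of them meant: orange tubes (194,116) and (228,118), a loose red cap (264,343), and red and blue tubes in the trays on the left.

Mapping: blue goes to the right end, then red, green and yellow at the left end.

```bash
cat > h.py <<'E'
from cell import r, optics
import numpy as np, cv2
def pts(n):
    d=optics.get_image(n); H,W=d["depth"].shape
    K=np.array([[d["fx"],0,d["cx"]],[0,d["fy"],d["cy"]],[0,0,1]])
    uv=np.stack(np.meshgrid(np.arange(W),np.arange(H)),-1).reshape(-1,1,2).astype(float)
    n=cv2.undistortPoints(uv,K,np.array(d["D"])).reshape(H,W,2)
    T=d["camera_from_world"]; R,t=T[:3,:3],T[:3,3]
    ray=np.dstack([n,np.ones((H,W))])@R
    P=(np.dstack([n,np.ones((H,W))])*d["depth"][...,None]-t)@R
    P[d["depth"]==0]=np.nan
    hsv=cv2.cvtColor(d["pixels"],cv2.COLOR_RGB2HSV)
    return d["pixels"],hsv,P,ray,-t@R
def on_plane(ray,c,z): return c+ray*((z-c[2])/ray[2])
HUE=dict(blue=[(105,130)],red=[(0,8),(172,180)],yellow=[(22,35)],green=[(45,80)])
def huemask(hsv,c,s=110,v=60):
    return np.any([(hsv[...,0]>=a)&(hsv[...,0]<=b) for a,b in HUE[c]],0)&(hsv[...,1]>s)&(hsv[...,2]>v)
def rect(P,m):
    # rack top: centre, yaw of the rack, size
    q=P[m][:,:2].astype(np.float32); (c,s,a)=cv2.minAreaRect(q)
    b=cv2.boxPoints((c,s,a)); e=[b[1]-b[0],b[2]-b[1]]; l=max(e,key=np.linalg.norm); l=l*np.sign(l[1])
    return np.array(c),np.arctan2(-l[0],l[1]),sorted(s)
E
cat > m.py <<'E'
from h import *
for n in("scene","top"):
    px,hsv,P,ray,c=pts(n); z=P[...,2]
    for col in HUE:
        m=huemask(hsv,col)&(z>.083)&(z<.095)&(P[...,0]>.45)&(P[...,0]<.62)&(P[...,1]>-.26)&(P[...,1]<.0)
        k,l,st,ce=cv2.connectedComponentsWithStats(m.astype(np.uint8)); i=1+np.argmax(st[1:,4]); q=P[l==i]
        print(n,col,ce[i].round(),st[i,4],((np.nanmin(q,0)+np.nanmax(q,0))/2).round(4),np.ptp(q,0).round(3))
    m=(z>.044)&(z<.056)&(P[...,0]>.22)&(P[...,0]<.45)&(P[...,1]<-.1)&(P[...,1]>-.45)&(hsv[...,1]<60)
    k,l,st,_=cv2.connectedComponentsWithStats(m.astype(np.uint8)); m=l==1+np.argmax(st[1:,4]); v,u=np.nonzero(m)
    print("grey",rect(P,m),m.sum(),u.min(),u.max(),v.min(),v.max(),np.nanmedian(z[m]))
    m=(z>.044)&(z<.056)&(P[...,0]>.45)&(P[...,0]<.65)&(P[...,1]<.02)&(P[...,1]>-.28)&(hsv[...,1]<60)
    k,l,st,_=cv2.connectedComponentsWithStats(m.astype(np.uint8)); m=l==1+np.argmax(st[1:,4])
    print("white",rect(P,m),m.sum(),np.nanmedian(z[m]))
    for nm,b in dict(tray=(.1,.5,-.1,.4),orange=(.6,.75,-.15,.02)).items():
        m=(P[...,0]>b[0])&(P[...,0]<b[1])&(P[...,1]>b[2])&(P[...,1]<b[3])&(z>.06)
        if m.any(): print(nm,np.nanmin(P[m],0),np.nanmax(P[m],0))
    if n=="top": cv2.imwrite("pics/crop.png",cv2.resize(px[130:320,170:390,::-1],None,fx=3,fy=3))
E
python3 m.py
```

```text
scene blue [218. 152.] 12 [ 0.6136 -0.0292  0.0856] [0.01  0.012 0.004]
scene red [242. 157.] 7 [ 0.6187 -0.0814  0.0856] [0.003 0.008 0.004]Traceback (most recent call last):
  File "m.py", line 6, in <module>
    k,l,st,ce=cv2.connectedComponentsWithStats(m.astype(np.uint8)); i=1+np.argmax(st[1:,4]); q=P[l==i]
                                                                        ~~~~~~~~~^^^^^^^^^^
    return _wrapfunc(a, 'argmax', axis=axis, out=out, **kwds)
    return bound(*args, **kwds)
ValueError: attempt to get argmax of an empty sequence
```

```bash
sed -i 's/(P\[...,0\]>.45)&(P\[...,0\]<.62)/(P[...,0]>.55)\&(P[...,0]<.7)/; s/(P\[...,0\]>.45)&(P\[...,0\]<.65)/(P[...,0]>.55)\&(P[...,0]<.7)/; s/orange=(.6,.75/orange=(.68,.85/' m.py; python3 m.py
```

```text
scene blue [219. 152.] 16 [ 0.6164 -0.0309  0.0858] [0.018 0.014 0.005]
scene red [243. 154.] 57 [ 0.6283 -0.0793  0.0863] [0.02  0.017 0.007]
scene yellow [294. 159.] 72 [ 0.6509 -0.1757  0.0866] [0.023 0.019 0.007]
scene green [268. 156.] 44 [ 0.6405 -0.1269  0.0877] [0.019 0.019 0.004]
grey (array([ 0.42205191, -0.23449624]), np.float32(-0.25409803), [0.049070730805397034, 0.21419280767440796]) 1821 212 330 232 302 0.048622377042323965
white (array([ 0.63560343, -0.10196482]), np.float32(0.2478707), [0.05350778251886368, 0.2135857343673706]) 1205 0.04852628368578983
tray [ 0.27009051 -0.09104258  0.06001162] [0.49999315 0.39943107 0.22133084]
orange [ 0.72949417 -0.08108117  0.06001524] [0.75871546 0.00601492 0.0814438 ]
top blue [204. 174.] 63 [ 0.6172 -0.0317  0.0866] [0.017 0.017 0.007]
top red [230. 168.] 51 [ 0.63   -0.0806  0.0861] [0.018 0.017 0.006]
top yellow [281. 155.] 86 [ 0.654  -0.1757  0.0883] [0.018 0.017 0.011]
top green [256. 161.] 84 [ 0.6412 -0.1281  0.0877] [0.017 0.017 0.008]
grey (array([ 0.42411083, -0.23626587]), np.float32(-0.25830296), [0.04695764556527138, 0.21396522223949432]) 1564 258 371 264 303 0.04898138246387509
white (array([ 0.63655096, -0.10443272]), np.float32(0.24649483), [0.04786182940006256, 0.2154887318611145]) 1530 0.04898523999191875
tray [ 0.2721966  -0.09264914  0.06002564] [0.49997472 0.33025189 0.22192912]
orange [ 0.73370924 -0.08237494  0.06006072] [0.76001619 0.00788889 0.08210156]
```

View pics/crop.png

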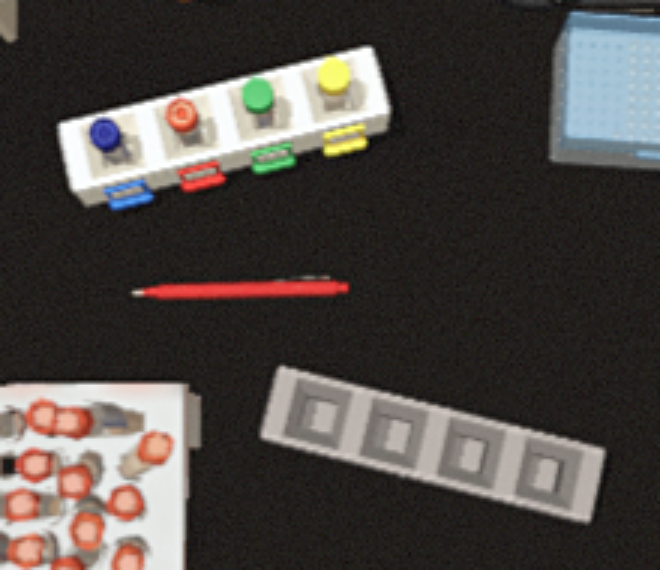

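Both views agree to about 2 mm, and the cap positions match the well pitch. The crop confirms the tags and caps, with blue at the left, and shows the empty grey wells. I'll start with the yellow tube.

```bash
cat > act.py <<'E'
from h import *
from scipy.spatial.transform import Rotation
WC,WA=np.array([.6358,-.1035]),.247
GC,GA=np.array([.4231,-.2354]),-.256
Y=dict(blue=.075,red=.025,green=-.025,yellow=-.075)
def well(c,a,y): return c+y*np.array([-np.sin(a),np.cos(a)])
def ori(a):
    y=np.array([np.cos(a),np.sin(a),0]); z=np.array([0,0,-1.])
    return Rotation.from_matrix(np.column_stack([np.cross(y,z),y,z])).as_quat()
UP,DN,OPEN=.19,.083,.55
def st(s): print(s,"t%.1f"%r.current_t(),"pos",np.round(r.current_tool_pos(),4),"F",np.round(r.current_contact_force(),1),"op %.3f"%r.current_opening(),"ff",np.round(r.current_finger_force(),1))
def pick(col):
    p=well(WC,WA,Y[col]); r.move_linear([*p,UP],ori(WA),.3)
    r.move_linear([*p,DN],vel=.12); st("at "+col); r.set_gripper(.1,30); st("gripped")
    r.move_linear([*p,UP],vel=.15); st("lifted")
def place(col,off=(0,0)):
    p=well(GC,GA,-Y[col])+off; r.move_linear([*p,UP],ori(GA),.25)
    r.move_linear([*p,.125],vel=.15); st("mouth")
    for z in np.arange(.115,DN,-.01).tolist()+[DN+.001]:
        r.move_linear([*p,z],vel=.06); F=np.array(r.current_contact_force())
        if np.abs(F).max()>12: st("contact z%.3f"%z); break
    st("down"); r.set_gripper(OPEN); st("released")
    r.move_linear([*p,UP],vel=.2)
E
python3 - <<'E'
from act import *
for n in("scene","top"):
    _,_,P,_,_=pts(n); R=np.hypot(P[...,0],P[...,1]); m=(R<.75)&(R>.25)&(P[...,0]>.1)&(P[...,1]>-.3); print(np.nanmax(P[...,2][m]))
p=r.current_tool_pos(); r.move_linear([p[0],p[1],.38],vel=.25)
r.set_gripper(OPEN)
w=well(WC,WA,Y["yellow"]); r.move_to([*w,.3],ori(WA)); st("above")
d=optics.get_image("scene")["pixels"]; cv2.imwrite("pics/above.png",d[:,:,::-1])
E
```

```text
0.22109025544153033
0.22256043137786102
above t4.4 pos [ 0.6543 -0.1754  0.3002] F [ 0.4 -0.9  0.8] op 0.552 ff 0.0
```

View pics/above.png

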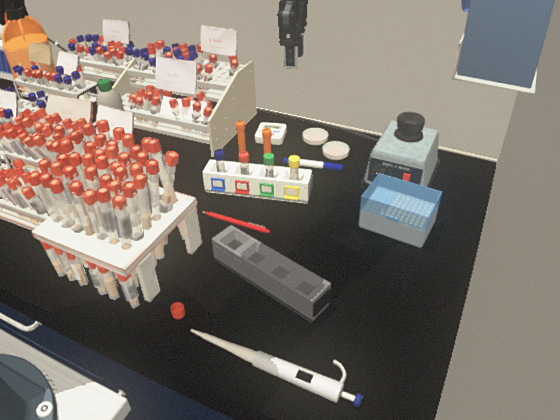

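The gripper stands above the yellow tube, with its fingertips near (290,65) in the picture and nothing in its way. Next I pick and place yellow.

```bash
python3 - <<'E'
from act import *
pick("yellow"); 
if r.current_opening()>.15: place("yellow")
d=optics.get_image("scene")["pixels"]; cv2.imwrite("pics/y.png",cv2.resize(d[120:330,180:400,::-1],None,fx=2.5,fy=2.5))
E
```

```text
at yellow t6.0 pos [ 0.6547 -0.1764  0.084 ] F [0.3 0.7 0.8] op 0.551 ff 0.0
gripped t6.3 pos [ 0.6545 -0.1764  0.0838] F [-0.9  0.8  6.6] op 0.230 ff 29.4
lifted t7.2 pos [ 0.6536 -0.176   0.1889] F [ 0.1  1.  -0.6] op 0.226 ff 29.3
mouth t8.8 pos [ 0.4427 -0.163   0.1253] F [-0.5 -1.2 -0.5] op 0.228 ff 29.3
down t10.3 pos [ 0.4421 -0.1628  0.084 ] F [ 0.1 -0.4  0.4] op 0.226 ff 29.3
released t10.7 pos [ 0.4421 -0.1629  0.0841] F [ 0.1  0.3 -0.8] op 0.552 ff 0.0
```

View pics/y.png

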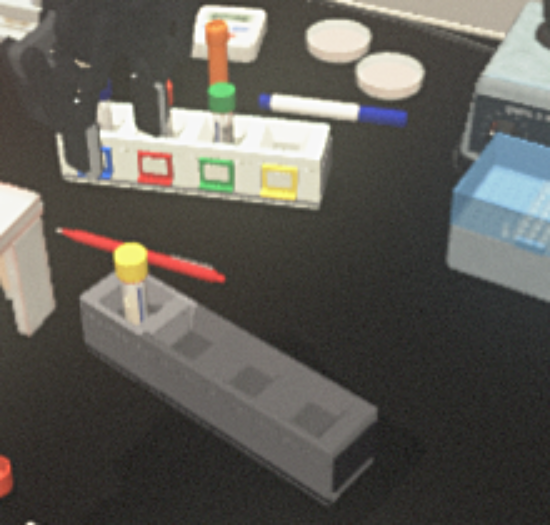

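Yellow stands upright in the left grey well (cap at crop pixel (131,262)), and it went in without contact force. I'll do the rest and then verify heights.

```bash
python3 - <<'E'
from act import *
for c in("green","red","blue"):
    pick(c)
    if r.current_opening()<.15: print("MISS"); break
    place(c)
    if abs(r.current_contact_force()[2])>8: print("force"); break
r.move_linear([.55,-.05,.3],vel=.3); st("clear")
for n in("scene","top"):
    px,hsv,P,ray,cam=pts(n); z=P[...,2]
    for col in HUE:
        m=huemask(hsv,col)&(z>.075)&(z<.12)&(P[...,0]>.35)&(P[...,0]<.5)&(P[...,1]<-.12)
        q=P[m&(z>np.nanmax(z[m])-.008)] if m.any() else None
        if q is None: print(n,col,"none"); continue
        xy=((q.min(0)+q.max(0))/2)[:2]; d=xy-GC
        print(n,col,"cap top z %.4f"%np.percentile(q[:,2],90),"rack x,y",np.round([d@[np.cos(GA),np.sin(GA)],d@[-np.sin(GA),np.cos(GA)]],4))
    if n=="scene": cv2.imwrite("pics/end.png",cv2.resize(px[120:330,180:400,::-1],None,fx=2.5,fy=2.5))
E
```

```text
at green t13.3 pos [ 0.6424 -0.1279  0.0839] F [ 0.3 -0.6  0.8] op 0.548 ff 0.0
gripped t13.6 pos [ 0.6423 -0.1279  0.0838] F [-1.1 -0.   5.9] op 0.230 ff 29.4
lifted t14.5 pos [ 0.6414 -0.1276  0.1889] F [-0.5  0.2 -0.4] op 0.231 ff 29.4
mouth t16.1 pos [ 0.43   -0.2112  0.1253] F [ 0.1 -0.5  0.9] op 0.224 ff 29.4
down t17.7 pos [ 0.4294 -0.2112  0.0841] F [-0.1 -0.5 -0.5] op 0.232 ff 29.4
released t18.0 pos [ 0.4295 -0.2112  0.0841] F [ 0.2 -0.1 -0.5] op 0.545 ff 0.0
at red t20.7 pos [ 0.6301 -0.0794  0.0838] F [1.  0.8 0.3] op 0.551 ff 0.0
gripped t21.1 pos [ 0.6301 -0.0793  0.0837] F [-0.5 -0.4  6. ] op 0.232 ff 29.4
lifted t21.9 pos [ 0.6292 -0.0792  0.1889] F [-0.6 -0.9 -0.6] op 0.230 ff 29.4
mouth t23.8 pos [ 0.4173 -0.2595  0.1254] F [-0.6 -0.8  0.4] op 0.229 ff 29.4
down t25.3 pos [ 0.4168 -0.2596  0.084 ] F [ 0.6  0.1 -1.3] op 0.232 ff 29.4
released t25.7 pos [ 0.4168 -0.2596  0.0841] F [ 0.2 -0.4 -0.3] op 0.550 ff 0.0
at blue t28.6 pos [ 0.6179 -0.0309  0.0838] F [ 0.6 -1.4  0.5] op 0.550 ff 0.0
gripped t28.9 pos [ 0.6179 -0.0308  0.0837] F [-0.2 -0.6  5.7] op 0.225 ff 29.4
lifted t29.8 pos [ 0.6169 -0.0307  0.189 ] F [-0.6  0.7  0.1] op 0.233 ff 29.4
mouth t31.9 pos [ 0.4046 -0.3079  0.1255] F [0.1 0.3 0.5] op 0.228 ff 29.4
down t33.4 pos [ 0.4041 -0.308   0.084 ] F [ 0.  -0.3  0.6] op 0.235 ff 29.4
released t33.8 pos [ 0.4041 -0.308   0.084 ] F [ 0.3 -0.5 -0.2] op 0.553 ff 0.0
clear t35.7 pos [ 0.5493 -0.0508  0.2991] F [-0.4  0.1 -0.3] op 0.550 ff 0.0
scene blue cap top z 0.0872 rack x,y [-0.0008 -0.0748]
scene red cap top z 0.0875 rack x,y [-0.0009 -0.0241]
scene yellow cap top z 0.0887 rack x,y [-0.0021  0.0748]
scene green cap top z 0.0888 rack x,y [-0.0024  0.0251]
top blue cap top z 0.0887 rack x,y [ 0.0005 -0.0747]
top red cap top z 0.0890 rack x,y [ 0.0007 -0.0247]
top yellow cap top z 0.0899 rack x,y [0.0008 0.0744]
top green cap top z 0.0897 rack x,y [0.001  0.0257]
```

View pics/end.png

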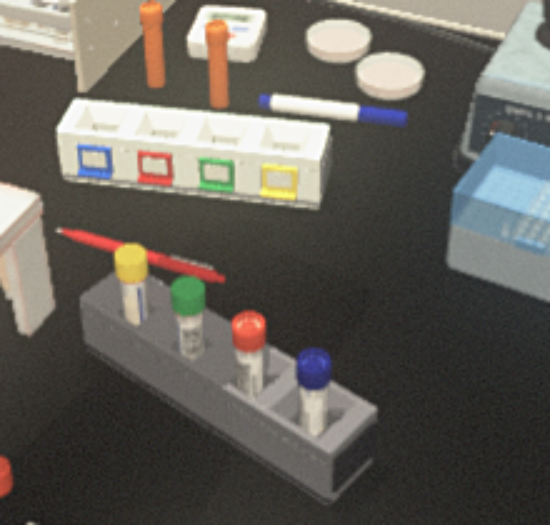

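All four tubes stand upright and seated, with cap tops at about 88 mm. From the left they are yellow (131,262), green (188,296), red (249,331) and blue (314,368), which mirrors the tags.

```bash
python3 -c "
from cell import r
print(r.hand_in())"
```

```text
the job is handed in; nothing more can be done
None
```

All four tubes are in the grey rack in reverse order (yellow, green, red, blue from the left), measured upright and fully seated in both camera views; the job was handed in after about 36 s of the 88 s allowed, and no verdict came back.

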